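# Tighten the caliper's port plug with the torque driver until the clutch clicks

### The job

Tighten the blue hex plug in the caliper's inlet port with the torque driver: take the driver out of the tool block by its knob, set its socket fully down over the plug's hex, and turn the knob clockwise (seen from above) until the plug is home and the driver's clutch has clicked once or twice, no more. Then stand the driver upright again, right down in its hole in the tool block. Press only lightly, the plug is plastic, and leave the other things where they are.

Things in the scene. Friction and masses are not known exactly. Their poses are not given: they have to be found in the camera images.
- driver: Torque driver, loose, 100 mm tall, 0.4 kg, upright in the tool block. Origin: centre of the socket's mouth, its lowest point; z up the tool. Steel socket to 20 mm height, 42 mm over corners, with a hex opening 28.4 mm across flats, 13.5 mm deep, corners at 0, 60.. degrees from this x axis. Shank 18 mm thick at 26 to 44 mm, clutch housing 33 mm at 47 to 60 mm, knob at 62 to 100 mm.
- driver_knob: The driver's black knob, a hexagonal prism 40 mm across flats, 46 mm over corners, 38 mm tall: grip two opposite flats. Origin on the tool's axis 60 mm above the socket's mouth; corners at 0, 60.. degrees from its x axis, which at the start lies along the driver's x axis. It turns the socket through the slip clutch.
- driver_grip (a point): Point on the tool's axis, mid height of the knob's flats, 81 mm above the socket's mouth. The clutch carries the socket along up to about 0.4 N m about the tool's axis; beyond that the knob slips over it, one click for each 24 degrees of slip: the torque builds up to about 0.4 N m, then the click lets go and it drops below 0.15 N m.
- plug: Blue plastic hex plug in the port on top of the caliper. Origin: centre of the underside of its flange (38 mm wide, 3 mm thick), z up. Hex head 27 mm across flats, its top 13 mm over the origin, top corners bevelled, corners at 0, 60.. degrees from its x axis. The socket is fully down when its mouth rests on the flange.
- plug_top (a point): Centre of the top of the plug's hex, 13 mm over its origin. The plug is screwed in part-way; it turns on clockwise seen from above with about 0.1 N m, sinking 2 mm a turn, and stops dead when home after a further 0.3 to 2.7 rad (not known beforehand). From then on only the driver's clutch gives.
- caliper: Rusty cast brake caliper housing, bolted to a dark steel plate 150 x 190 x 12 mm, fixed. Origin: on the cart top below the housing; x towards its two fingers. Highest parts: the port boss (42 mm in diameter, top at 110 mm, with the plug) at (-30, 15) mm, a bleed screw 114 mm high at (-46, -36) mm.
- tool_block: Grey plastic tool block 80 x 170 x 35 mm, fixed; origin at the centre of its underside. Besides the driver's hole it holds three short steel bits, 52 mm high at most, at y +20 to +62 mm.
- tool_block_hole0 (a point): Centre of the mouth of the driver's round hole in the tool block, 35 mm above the cart top: 48 mm in diameter, 25 mm deep, so that the driver standing in it has its socket's mouth 10 mm above the cart top.
- piston: Cracked tan phenolic piston, a cup 60 mm in diameter, 47 mm tall; origin at the centre of its underside. Not to be disturbed.
- rattle_spring: Bent steel strip spring 90 x 14 x 16 mm, lying; origin at its middle, on the cart. Not to be disturbed.
- brake_pad: Brake pad 48 x 125 x 15 mm, lying; origin at the centre of its underside. Not to be disturbed.
- banjo_bolt: Steel bolt standing on its head, 18 mm in diameter, 38 mm tall; origin at the centre of its underside. Not to be disturbed.
- wrench: Steel wrench 190 mm long, lying; origin near its middle. Not to be disturbed.
- cleaner_can: Spray can 64 mm in diameter, 190 mm tall; origin at the centre of its underside. Not to be disturbed.

How it is judged (in metres and radians):
On the way, in this order (a step that is already met when the one before it is completed fails the run):
1. the driver's socket is fully down over the plug's hex (horizontal distance between driver and plug below 0.004 m and z of driver in the frame of plug below 0.0055 m and angle between the z axis of driver and the z axis of plug, either way round below 0.1 rad), for 0.1 s.
2. with the socket on it, the plug is home and the driver's clutch has clicked (all of step 1 and z of plug in the frame of caliper below 0.11008 m and angle between the x axis of driver_knob and the x axis of driver, either way round above 0.2 rad), for 0.05 s.
At the end, for the whole second after the job is handed in: The plug is home (flange within 0.08 mm of the port boss, 14 degrees of turn), the clutch has slipped one or two clicks (11 to 55 degrees; a click is 24), and the released driver stands still and upright (6 degrees) in its hole, within 4 mm of the floor and 8 mm of the axis (z of plug in the frame of caliper below 0.11008 m and angle between the x axis of driver_knob and the x axis of driver, either way round above 0.2 rad and horizontal distance between driver and tool_block_hole0 below 0.008 m and z of driver in the frame of tool_block below 0.014 m and angle between driver's own z axis and vertical below 0.1 rad and linear speed of driver below 0.02 m/s and contact force between driver and the fingers below 0.2 N); the robot touches nothing.
It fails at once if the clutch is run on past two clicks (over 55 degrees of slip) (angle between the x axis of driver_knob and the x axis of driver, either way round above 0.96 rad).
It fails at once if the driver presses on the plug's flange (plug_c0), or on its hex before it is down over it, with more than 60 N (contact force between driver and plug_c0 above 60 N or (contact force between driver and plug above 60 N and z of driver in the frame of plug above 0.0095 m)).
It fails at once if the driver is dropped or laid over (tilted more than 40 degrees) (angle between driver's own z axis and vertical above 0.7 rad).
It fails at once if the piston, spring, brake pad, bolt, wrench or can is moved more than 20 mm (distance of any of piston, rattle_spring, brake_pad, banjo_bolt, wrench, cleaner_can from where it was at the start of the episode above 0.02 m).
It also fails if it takes over 72 s, if anything falls off the work surface, if the arm or the gripper's body presses on something with over 40 N, if the wrist force passes 120 N, or if a joint passes its speed limit or range.

### The arm

A 6-joint arm with a two-finger parallel gripper is mounted at the origin on the work surface. World frame = base frame: x ahead of the robot, y to its left, z up, the work surface at z = 0. Lengths are in mm, angles in rad, forces in N, time in s.
With the tool pointing down it reaches from about 300 to 950 mm from the base axis. Payload 3.1 kg.
Tool frame: the origin (TCP) lies on the centre line of the jaws, within the pads' length; the fingertips stand 25 mm ahead of it and the grasp point (between the pads) lies 6 mm ahead of it (r.tips_ahead is the distance from the TCP to the fingertips, in mm); x points along the fingers, y is the direction in which the jaws open and shut, and the axes are right-handed (so a half turn about x gives the same grasp; the last joint's range is limited). The gripper opens to 85 mm and grips with 20 to 120 N. Pads are 22 mm wide; open, the fingers measure 114 mm over their backs; the gripper's body (76 mm by 85 mm) begins 54 mm behind the grasp point. The pads swing forward as they close: fully open they stand 13 mm farther back than shut.
Start: joints at [-1.274, 0.308, 1.634, -0, 1.2, -0.07], TCP at [224.118, -583.441, 256.272] pointing down, gripper open.
Joint ranges: [-3.06, 3.06], [-0.79, 1.96], [0.05, 2.63], [-1.19, 4.34], [0.05, 2.64], [-2.94, 2.94]. Speed limits (rad/s): [2.79, 2.79, 3.14, 3.14, 3.14, 3.14].

### API

Orientations are given as a unit quaternion [x, y, z, w].
In Python, from plant import r gives the robot as it stands.
- The arm moves only by the tool jog_arm, never from a script. Its argument "increments" is a list of rows, each a list of 5 numbers: the shift along the tool's x, y, z in cm, then the turn about the tool's x in rad, then the finger opening in cm, from 0 to 8.54. A call has 1 to 20 rows; each row is the pose to reach, as a shift and turn from the pose commanded when the call began, along the tool's axes at that moment; what a row does not reach only later rows make up. A row lasts 1/10 s, in which the tool goes at most 50 mm and 8.59 degrees, less where a joint would pass 70% of its speed; a pose out of reach is approached as far as the arm can. A call with a gripper value outside its range is refused whole. The fingers move at their own pace and stop on an object; "newtons" is the grip in N (left out, the last holds). Time passes only in rows, so rows that repeat a pose let the fingers close. It gives the time, the measured TCP pose, the force and the opening at its end, in the units of the state.
- r.observe(): the state, without advancing time (a new reading comes with each control period).
- r.grab_frame(name): name is "scene" or "top" or "wrist"; returns the picture (420x560x3 uint8, blue, green, red); there is no depth.
- r.calibration(name): a dict with "intrinsics" (3x3 intrinsics, pixels), "dist_coeffs" ([k1, k2, p1, p2, k3] as OpenCV has them; the pictures are not rectified), "rvec" (rotation vector, rad) and "tvec" (3), from world to camera coordinates, as OpenCV has them. Camera axes: x right, y down, z forward; pixel columns grow to the right and rows downward; lengths in mm; the calibration is good to about 2 mm. A picture is of the moment at which its call begins: read the wrist's pose just before it. calibration takes no time and is no camera call; for the wrist camera it gives the pose at the moment of the call.
- r.hand_in(): hands the job in, once; it reports no verdict.
The state is a dict: "t": time; "joint_positions": joint angles; "qvel": joint speeds; "tau": joint torques, N m; "tool_pos": TCP position; "orientation": TCP orientation; "wrist_force": force on the tool from outside, world axes, zero at the start; "wrist_torque": the same for the moment, N m; "width": opening from 0.0 (shut) to 1.0 (fully open).
Only numpy, scipy, OpenCV 4.12 (cv2) and the standard library are available. Lean on these libraries where they do the work, as an engineer would, in place of code of your own. Each camera call takes 0.05 s, during which the arm holds its last target. There are 200 camera calls.

## Working session

There is one attempt and no reset: what is moved stays moved. The work goes in short steps, Python scripts to look and compute and a tool call to move; the robot and the scene stay as the last step left them, time stands still between calls to the robot, and variables do not carry over. Pictures are saved under pics/ and viewed, about 8 in all and at most 12, crops included, and the job is handed in when it is done.

Besides the shell and the picture viewer there is one more tool, called as a command line: name --pt "numbers of a row" for each row, then --argument value for the rest. jog_arm: Moves the arm, as the interface text tells. Its arguments: {"type":"object","properties":{"increments":{"type":"array","items":{"type":"array","items":{"type":"number"}}},"newtons":{"type":"number"}},"required":["increments"]}

```bash
mkdir -p pics; ls
python3 - <<'E'
from plant import r
import cv2
s=r.observe()
print(s['t'],s['tool_pos'],s['orientation'],s['wrist_force'],s['width'])
for n in("scene","top"):
    c=r.calibration(n);print(n,c)
    cv2.imwrite(f'pics/{n}0.png',r.grab_frame(n))
E
```

```text
pics
0.0 [ 223.87902205 -582.70709942  255.0447001 ] [-0.69515438 -0.12975615  0.69534264 -0.1281497 ] [-0.46683754 -0.87516     0.85501378] 0.9969004449431288
scene {'intrinsics': array([[410.20352036,   0.        , 276.52414841],
       [  0.        , 410.20352036, 203.88647465],
       [  0.        ,   0.        ,   1.        ]]), 'dist_coeffs': array([-0.06700803,  0.        ,  0.        ,  0.        ,  0.        ]), 'rvec': array([ 1.95735032,  1.2897029 , -0.56875056]), 'tvec': array([-279.51954853, -268.06443965, 1249.50344567])}
top {'intrinsics': array([[509.7850428 ,   0.        , 282.45158953],
       [  0.        , 509.7850428 , 212.44909232],
       [  0.        ,   0.        ,   1.        ]]), 'dist_coeffs': array([-0.01008383,  0.        ,  0.        ,  0.        ,  0.        ]), 'rvec': array([ 2.16538953, -2.1264015 ,  0.12847312]), 'tvec': array([  78.12653477,  587.91512434, 1030.98408141])}
```

View pics/top0.png

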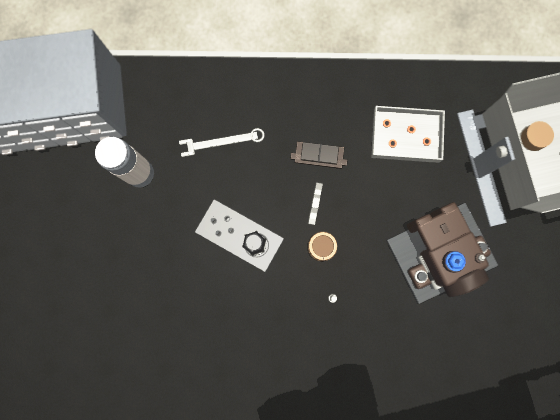

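View pics/scene0.png

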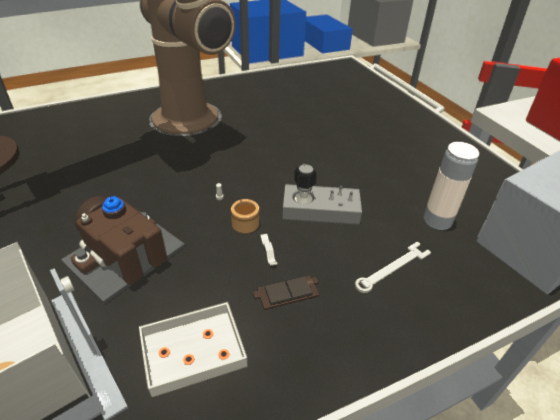

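Top view: driver knob near (256,243) px, blue plug near (456,262). Scene view: knob (305,178), plug (113,205). Next I'll make rough positions and zoomed crops.

```bash
cat > h.py <<'E'
from plant import r
import cv2, numpy as np
from scipy.spatial.transform import Rotation as R
def ray(c,uv):
    uv=np.array(uv,float).reshape(-1,1,2)
    n=cv2.undistortPoints(uv,c['intrinsics'],c['dist_coeffs']).reshape(-1,2)
    M=cv2.Rodrigues(c['rvec'])[0]
    d=np.c_[n,np.ones(len(n))]@M
    return -M.T@c['tvec'],d
def onz(c,uv,z):
    o,d=ray(c,uv); return o+d*((z-o[2])/d[:,2])[:,None]
def tri(c1,u1,c2,u2):
    o1,d1=ray(c1,u1);o2,d2=ray(c2,u2);d1=d1[0];d2=d2[0]
    s=np.linalg.lstsq(np.c_[d1,-d2],o2-o1,rcond=None)[0]
    a=o1+d1*s[0];b=o2+d2*s[1];return (a+b)/2,np.linalg.norm(a-b)
def proj(c,p): return cv2.projectPoints(np.array(p,float).reshape(-1,3),c['rvec'],c['tvec'],c['intrinsics'],c['dist_coeffs'])[0].reshape(-1,2)
def blob(m):
    n,l,s,cc=cv2.connectedComponentsWithStats(m.astype(np.uint8)); k=1+s[1:,4].argmax(); return cc[k],s[k],l==k
E
python3 - <<'E'
from h import *
ct,cs=r.calibration('top'),r.calibration('scene')
it,isc=cv2.imread('pics/top0.png'),cv2.imread('pics/scene0.png')
def blue(i,x0,y0,w):
    b=i.astype(int); m=(b[...,0]>b[...,2]+60); k=np.zeros(m.shape,bool);k[y0:y0+w,x0:x0+w]=1
    return blob(m&k)
bt=blue(it,430,235,50);bs=blue(isc,90,185,45)
print(bt[:2],bs[:2]); print('plug tri',tri(ct,bt[0],cs,bs[0]))
print('plug z115',onz(ct,bt[0],118))
print('knob guess z110',onz(ct,[256,243],110), 'tri',tri(ct,[256,243],cs,[306,170]))
# block corners top
print('block',onz(ct,[[212,200],[283,238],[266,271],[196,232]],35))
print('others: bolt',onz(ct,[[333,298],[322,246],[115,153],[316,204]],[38]*4) )
a=cv2.resize(it[190:320,180:300],None,fx=3,fy=3,interpolation=3);b=cv2.resize(it[190:320,380:500],None,fx=3,fy=3,interpolation=3)
cv2.imwrite('pics/c1.png',np.hstack([a,b]))
c=r.calibration('wrist');s=r.observe();print(c['intrinsics'],c['dist_coeffs']);o,_=ray(c,[0,0])
T=R.from_quat(s['orientation']).as_matrix();print('cam in tool',T.T@(o-s['tool_pos']),'\n',T,'\ncam axis in tool\n',T.T@cv2.Rodrigues(c['rvec'])[0].T)
E
```

```text
(array([455.20322581, 260.97096774]), array([446, 252,  20,  19, 310], dtype=int32)) (array([112.1245283 , 204.01132075]), array([102, 196,  22,  17, 265], dtype=int32))
plug tri (array([ 487.95119583, -248.04633113,  112.47051872]), np.float64(2.397308565623523))
plug z115 [[ 487.89715172 -245.01783081  118.        ]]
knob guess z110 [[516.08590817 138.09675531 110.        ]] tri (array([517.45810029, 140.45166324, 104.73683499]), np.float64(4.4594981567638134))
block [[611.08697638 238.7878144   35.        ]
 [533.0387868   86.69038125  35.        ]
 [463.6510209  120.73242018  35.        ]
 [542.3872324  269.97674373  35.        ]]
others: bolt [[411.01277934 -18.46330074  38.        ]
 [517.54008437   5.0790956   38.        ]
 [709.2917086  451.12654421  38.        ]
 [605.82045174  18.4816957   38.        ]]
[[310.43573218   0.         281.15051955]
 [  0.         310.43573218 213.13684203]
 [  0.           0.           1.        ]] [-0.00894972  0.          0.          0.          0.        ]
cam in tool [-1.17132229e+02  8.43907265e-02 -7.55526995e+01] 
 [[-6.57013362e-04  3.58647494e-01 -9.33472840e-01]
 [ 2.02385038e-03 -9.33470653e-01 -3.58648079e-01]
 [-9.99997736e-01 -2.12484594e-03 -1.12546174e-04]] 
cam axis in tool
 [[ 7.52045463e-05 -2.93014241e-01  9.56108074e-01]
 [ 9.99999723e-01 -6.86268449e-04 -2.88974606e-04]
 [ 7.40820480e-04  9.56107831e-01  2.93014108e-01]]
```

View pics/c1.png

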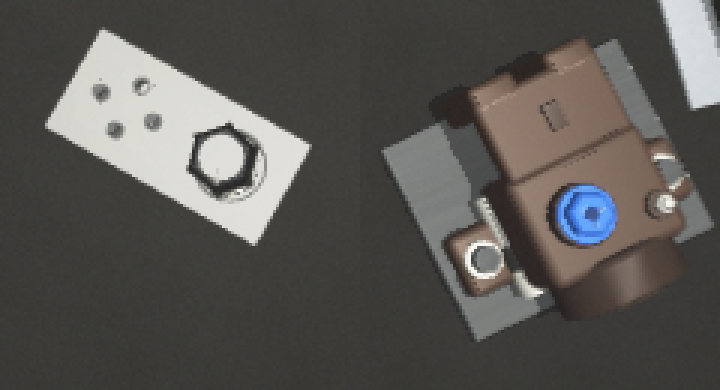

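Top crop: hex knob has a corner axis roughly vertical in the image; the plug's blue hex is on the boss. I'm moving the wrist camera over the driver.

jog_arm --pt "-0.5 -3 -3 -0.14 8.5" --pt "-0.5 -6 -5.5 -0.28 8.5" --pt "-0.5 -9 -8.5 -0.42 8.5" --pt "-0.5 -12 -11.2 -0.56 8.5" --pt "-0.5 -15 -14 -0.7 8.5" --pt "-0.5 -18 -17 -0.84 8.5" --pt "-0.5 -21 -19.6 -0.98 8.5" --pt "-0.5 -24 -22.4 -1.12 8.5" --pt "-0.5 -27 -25.2 -1.26 8.5" --pt "-0.5 -30 -28 -1.4 8.5" --pt "-0.5 -33 -30.8 -1.54 8.5" --pt "-0.5 -36 -33.6 -1.68 8.5" --pt "-0.5 -39 -36.4 -1.82 8.5" --pt "-0.5 -42 -39.2 -1.96 8.5" --pt "-0.5 -45 -42 -2.1 8.5" --pt "-0.5 -48 -45 -2.24 8.5" --pt "-0.5 -51 -48 -2.38 8.5" --pt "-0.5 -54 -51 -2.52 8.5" --pt "-0.5 -57 -53.3 -2.66 8.5" --pt "-0.5 -57 -53.3 -2.775 8.5" --newtons 40

```text
t: 2.1
tool_pos: [518.0, 143.9, 260.9]
orientation: [-0.003, 0.707, 0.004, 0.707]
wrist_force: [0.2, -0.7, -0.1]
width: 0.994
```

Run:
```python
from h import *
s=r.observe();c=r.calibration('wrist');im=r.grab_frame('wrist')
print(s['t'],s['tool_pos'],s['joint_positions'],'yaw',np.degrees(np.arctan2(*R.from_quat(s['orientation']).as_matrix()[[1,0],1])))
cv2.imwrite('pics/w1.png',im)
p=proj(c,[517,140,110]);print(p, [ (k,np.array(c[k]).tolist()) for k in('rvec','tvec')])
```

```text
2.1 [518.04347305 143.86285205 260.92128292] [ 0.18887698  0.13513266  1.83555184  0.0020011   1.17015621 -1.39241817] yaw 90.55688453858122
[[276.32221597 203.16335341]] [('rvec', [-2.053678556910874, -2.071548688230642, -0.3129679748645638]), ('tvec', [-139.89917602057412, -536.5357027220729, 230.42786606226878])]
```

View pics/w1.png

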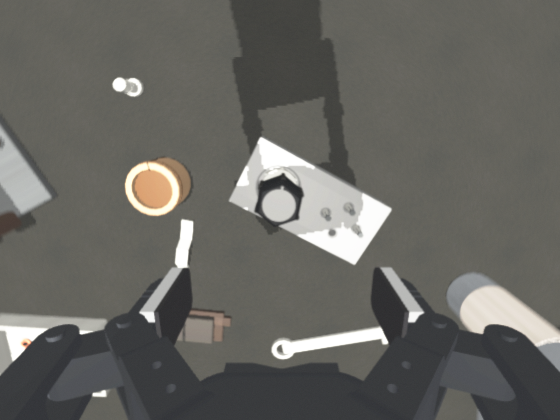

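Wrist view: knob with pale cap centred near (279,204); fingers at the image bottom. I'll zoom on it and fit the cap.

Run:
```python
from h import *
im=cv2.imread('pics/w1.png');c=r.calibration('wrist')
g=cv2.cvtColor(im,cv2.COLOR_BGR2GRAY)
x0,y0=240,160
m=(g>100);k=np.zeros(m.shape,bool);cv2_=np.zeros(g.shape,np.uint8);cv2.circle(cv2_,(279,204),20,1,-1)
n,l,st,cc=cv2.connectedComponentsWithStats((m&(cv2_>0)).astype(np.uint8));i=l[204,279];print(st[i],cc[i])
print('cap centre z110',onz(c,cc[i],110))
d=(g<60);cv2_[:]=0;cv2.circle(cv2_,(279,202),30,1,-1)
dd=((d|(l==i))&(cv2_>0)).astype(np.uint8);ctr=max(cv2.findContours(dd,0,1)[0],key=cv2.contourArea)
hull=cv2.convexHull(ctr)
print(cv2.approxPolyDP(hull,2.5,True).reshape(-1,2).tolist())
z=cv2.resize(im[y0:y0+80,x0:x0+80],None,fx=7,fy=7,interpolation=cv2.INTER_CUBIC);z=cv2.convertScaleAbs(z,alpha=1.6)
cv2.imwrite('pics/w1z.png',z)
```

```text
[261 186  35  36 937] [278.38207044 204.69797225]
cap centre z110 [[517.37501077 139.77084999 110.        ]]
[[283, 175], [301, 191], [297, 217], [273, 226], [256, 211], [260, 184]]
```

View pics/w1z.png

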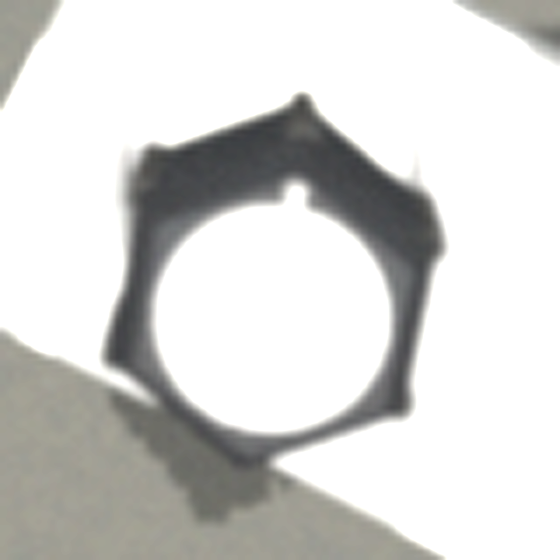

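Cap mark and corner point to a knob corner at about −9° (mod 60), so I can grip with jaw yaw near 81°. Before that I'll measure the plug with the same camera geometry, so calibration bias cancels.

jog_arm --pt "-0.3 -4.3 -0.4 0.02 8.5" --pt "-0.5 -8.6 -0.8 0.04 8.5" --pt "-0.7 -12.9 -1.1 0.06 8.5" --pt "-0.9 -17.2 -1.5 0.08 8.5" --pt "-1.1 -21.5 -1.9 0.1 8.5" --pt "-1.3 -25.8 -2.2 0.12 8.5" --pt "-1.36 -30.1 -2.6 0.14 8.5" --pt "-1.36 -34.4 -3 0.16 8.5" --pt "-1.36 -38.7 -3.33 0.166 8.5" --pt "-1.36 -38.7 -3.33 0.166 8.5" --pt "-1.36 -38.7 -3.33 0.166 8.5" --pt "-1.36 -38.7 -3.33 0.166 8.5"

```text
t: 3.35
tool_pos: [483.5, -246.5, 274.4]
orientation: [0.059, 0.705, -0.058, 0.704]
wrist_force: [1.2, -0.5, -0.3]
width: 0.994
```

Run:
```python
from h import *
s=r.observe();c=r.calibration('wrist');im=r.grab_frame('wrist')
print(s['t'],s['tool_pos'],s['qvel'].round(4),s['joint_positions'].round(3),'yaw',np.degrees(np.arctan2(*R.from_quat(s['orientation']).as_matrix()[[1,0],1])))
cv2.imwrite('pics/w2.png',im)
b=im.astype(int);m=(b[...,0]>b[...,2]+50);cen,st,mm=blob(m);print(cen,st,onz(c,cen,113))
u,v=int(cen[0]),int(cen[1]);x0,y0=u-40,v-40;print('crop',x0,y0)
z=cv2.resize(im[y0:y0+80,x0:x0+80],None,fx=7,fy=7,interpolation=cv2.INTER_CUBIC)
cv2.imwrite('pics/w2z.png',z)
```

```text
3.35 [ 483.45572688 -246.48010309  274.37513048] [ 0.0204 -0.0048  0.0023 -0.0006 -0.002  -0.0057] [-5.520e-01  1.330e-01  1.809e+00  1.000e-03  1.201e+00 -1.956e+00] yaw 80.44563960045765
[ 13.21081772 141.27683135] [   0   70   40  112 2348] [[ 389.75730083 -469.72529279  113.        ]]
crop -27 101Traceback (most recent call last):
  File "<stdin>", line 7, in <module>
cv2.error: OpenCV(4.12.0) /io/opencv/modules/imgproc/src/resize.cpp:4208: error: (-215:Assertion failed) !ssize.empty() in function 'resize'
```

```bash
cat >> h.py <<'E'
def shot(n,name):
    s=r.observe();c=r.calibration(n);im=r.grab_frame(n);cv2.imwrite(f'pics/{name}.png',im)
    T=R.from_quat(s['orientation']).as_matrix()
    print('t',s['t'],'tcp',s['tool_pos'].round(2),'yaw',np.degrees(np.arctan2(T[1,1],T[0,1])).round(2),'q6',s['joint_positions'][5].round(3),'qv',abs(s['qvel']).max().round(4))
    return s,c,im,T
def zoom(im,cen,name,w=40,f=7,alpha=1.0):
    x0,y0=int(cen[0])-w,int(cen[1])-w
    cv2.imwrite(f'pics/{name}.png',cv2.convertScaleAbs(cv2.resize(im[y0:y0+2*w,x0:x0+2*w],None,fx=f,fy=f,interpolation=cv2.INTER_CUBIC),alpha=alpha));print('crop',x0,y0)
def plug(im):
    b=im.astype(int);m=(b[...,0]>b[...,2]+50);k=np.zeros(m.shape,np.uint8);cv2.circle(k,(280,205),60,1,-1);return blob(m&(k>0))
E
python3 - <<'E'
from h import *
s,c,im,T=shot('wrist','w2b')
cen,st,m=plug(im);print(cen,st,onz(c,cen,113))
(e,ax,an)=cv2.fitEllipse(cv2.convexHull(cv2.findContours(m.astype(np.uint8),0,1)[0][0]));print('ellipse',e,ax,an,onz(c,e,113))
zoom(im,cen,'w2z',w=30,f=10)
E
```

```text
t 3.4 tcp [ 483.69 -246.12  274.5 ] yaw 80.51 q6 -1.956 qv 0.0115
[279.73617694 207.1342812 ] [ 260  188   41   39 1266] [[ 488.83575383 -247.88276051  113.        ]]
ellipse (279.72625732421875, 207.17112731933594) (39.15351486206055, 40.82219314575195) 87.37920379638672 [[ 488.86946389 -247.89785536  113.        ]]
crop 249 177
```

View pics/w2z.png

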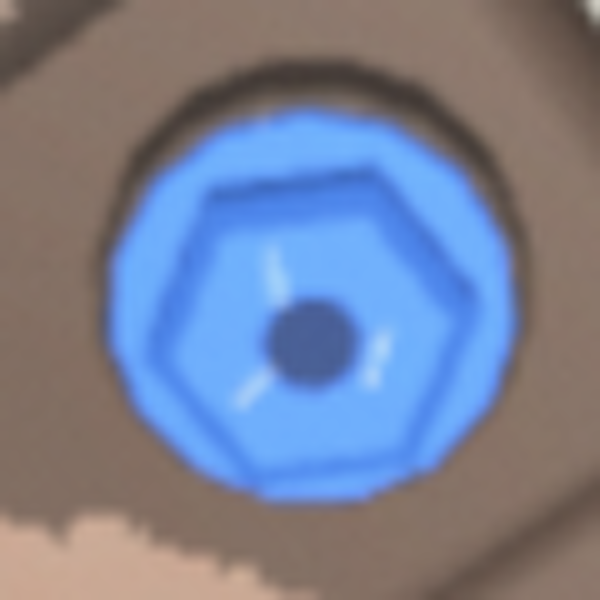

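The plug's hex has corners at about 29.5° (mod 60), so the jaw yaw at the plug should be about 59.5°. I'm re-measuring at that yaw, centred over the plug.

jog_arm --pt "0 0 0.2 0.1 8.5" --pt "0 -0.1 0.4 0.2 8.5" --pt "0 -0.1 0.54 0.3 8.5" --pt "0 -0.1 0.54 0.367 8.5" --pt "0 -0.1 0.54 0.367 8.5" --pt "0 -0.1 0.54 0.367 8.5" --pt "0 -0.1 0.54 0.367 8.5"

```text
t: 4.15
tool_pos: [489.3, -248.5, 274.9]
orientation: [0.186, 0.682, -0.186, 0.682]
wrist_force: [0.5, -0.1, -0.3]
width: 0.993
```

```bash
cat >> h.py <<'E'
def rect(im,c,p,z,h=30,f=10):
    # fronto-parallel view of plane z about p: column = world x, row = world y, f px/mm
    q=np.array([[p[0]+a*h,p[1]+b*h,z] for a,b in((-1,-1),(1,-1),(1,1),(-1,1))])
    H=cv2.getPerspectiveTransform(proj(c,q).astype(np.float32),np.float32([[0,0],[2*h*f,0],[2*h*f,2*h*f],[0,2*h*f]]))
    return cv2.warpPerspective(im,H,(2*h*f,2*h*f),flags=cv2.INTER_LINEAR)
def hexang(g,f,r0,r1,ctr=None):
    g=cv2.GaussianBlur(g.astype(np.float32),(0,0),5)
    gx,gy=cv2.Sobel(g,5,1,0),cv2.Sobel(g,5,0,1);n=g.shape[0];yy,xx=np.mgrid[:n,:n]-n/2
    rr=np.hypot(xx,yy)/f;m=(rr>r0)&(rr<r1);w=np.hypot(gx,gy)*m
    z=(w*np.exp(6j*np.arctan2(gy,gx))).sum()/w.sum()
    return (np.degrees(np.angle(z))/6+30)%60,abs(z)   # corner angle mod 60, confidence
E
python3 - <<'E'
from h import *
s,c,im,T=shot('wrist','w3')
cen,st,m=plug(im)
e=cv2.fitEllipse(cv2.convexHull(cv2.findContours(m.astype(np.uint8),0,1)[0][0]))[0];p=onz(c,e,113.3)[0];print('flange',e,p,'tool',T.T@(p-s['tool_pos']))
g=cv2.cvtColor(im,cv2.COLOR_BGR2GRAY);d=(g<cv2.GaussianBlur(g,(0,0),1).max()*0.0+115)
k=np.zeros(g.shape,np.uint8);cv2.circle(k,(int(e[0]),int(e[1]+4)),7,1,-1)
gg=im[...,1].astype(float);w=np.where(k>0,np.clip(130-gg,0,None),0);yy,xx=np.mgrid[:420,:560];h=[(w*xx).sum()/w.sum(),(w*yy).sum()/w.sum()]
for z in (123,123.8): print('hole',h,onz(c,h,z))
for z in(121,123): 
  a=rect(im[...,1],c,p,z); print(z,[hexang(a,10,*q) for q in((9,13),(9,14.5),(10,16))])
cv2.imwrite('pics/w3r.png',rect(im,c,p,123))
E
```

```text
t 4.15 tcp [ 489.29 -248.51  274.92] yaw 59.58 q6 -1.589 qv 0.0047
flange (281.1607360839844, 200.795654296875) [ 488.89962883 -247.65111434  113.3       ] tool [161.62315852   0.53727599  -0.77161584]
hole [np.float64(281.02413479052825), np.float64(204.3028233151184)] [[ 489.4409066  -248.11325369  123.        ]]
hole [np.float64(281.02413479052825), np.float64(204.3028233151184)] [[ 489.25101081 -248.00124186  123.8       ]]
121 [(np.float32(28.390759), np.float32(0.74723095)), (np.float32(28.356033), np.float32(0.74292487)), (np.float32(28.269173), np.float32(0.72222555))]
123 [(np.float32(28.310915), np.float32(0.74179685)), (np.float32(28.41196), np.float32(0.740168)), (np.float32(28.317606), np.float32(0.6853865))]
```

View pics/w3r.png

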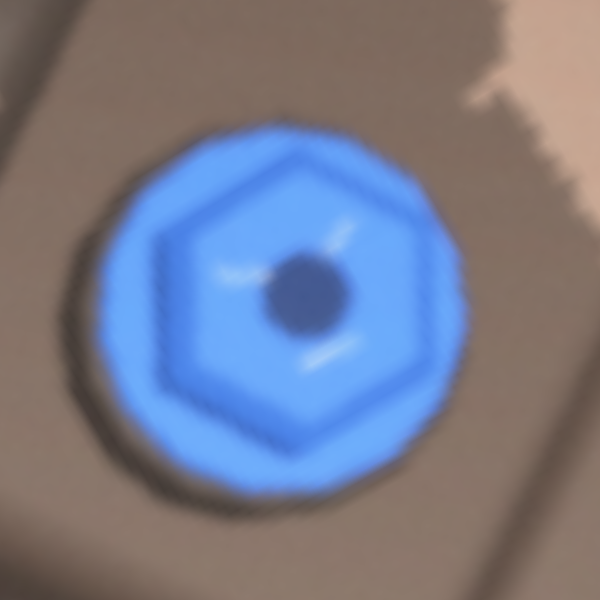

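Plug hex corner measured at 28.4° (image agrees, vertices near the ±30/90° directions). Its centre is within 1 mm of the TCP line. I'm returning over the driver to measure it at the grip yaw.

jog_arm --pt "0 3.9 -1.9 -0.05 8.5" --pt "0 7.8 -3.8 -0.1 8.5" --pt "0.2 11.7 -5.7 -0.15 8.5" --pt "0.4 15.6 -7.6 -0.2 8.5" --pt "0.6 19.5 -9.6 -0.25 8.5" --pt "0.8 23.4 -11.5 -0.3 8.5" --pt "1 27.2 -13.4 -0.35 8.5" --pt "1.2 31 -15.3 -0.374 8.5" --pt "1.39 34.91 -17.24 -0.374 8.5" --pt "1.39 34.91 -17.24 -0.374 8.5" --pt "1.39 34.91 -17.24 -0.374 8.5" --pt "1.39 34.91 -17.24 -0.374 8.5" --pt "1.39 34.91 -17.24 -0.374 8.5"

```text
t: 5.5
tool_pos: [518.0, 138.0, 261.0]
orientation: [0.057, 0.705, -0.057, 0.705]
wrist_force: [-0.3, 0.6, 0.3]
width: 1.001
```

```bash
cat >> h.py <<'E'
def cap(im,u=(279,204),z=110,c=None):
    g=cv2.cvtColor(im,cv2.COLOR_BGR2GRAY);k=np.zeros(g.shape,np.uint8);cv2.circle(k,tuple(int(x) for x in u),19,1,-1)
    l=cv2.connectedComponents(((g>100)&(k>0)).astype(np.uint8))[1];m=(l==l[int(u[1]),int(u[0])]).astype(np.uint8)
    m=cv2.morphologyEx(m,cv2.MORPH_OPEN,cv2.getStructuringElement(2,(9,9)))
    return cv2.fitEllipse(max(cv2.findContours(m,0,1)[0],key=cv2.contourArea))
E
python3 - <<'E'
from h import *
s,c,im,T=shot('wrist','w4')
e=cap(im,proj(c,[517.4,139.8,110])[0]);p=onz(c,e[0],110)[0];print('cap',e,p,'tool',T.T@(p-s['tool_pos']))
g=cv2.cvtColor(im,cv2.COLOR_BGR2GRAY)
for z in(110,100): print(z,[hexang(rect(g,c,p,z),10,*q) for q in((18,23),(17,25),(19,22))])
cv2.imwrite('pics/w4r.png',rect(im,c,p,110))
E
```

```text
t 5.5 tcp [518.03 137.96 261.  ] yaw 80.81 q6 -1.231 qv 0.003
cap ((284.7367858886719, 204.1665802001953), (31.289152145385742, 33.55295181274414), 26.43857765197754) [518.34144622 141.40991963 110.        ] tool [150.99679795   3.50974869  -0.24366611]
110 [(np.float32(50.240677), np.float32(0.5926498)), (np.float32(50.278755), np.float32(0.54390836)), (np.float32(50.25908), np.float32(0.615806))]
100 [(np.float32(49.56703), np.float32(0.5267373)), (np.float32(49.833054), np.float32(0.48416528)), (np.float32(49.526802), np.float32(0.5369933))]
```

View pics/w4r.png

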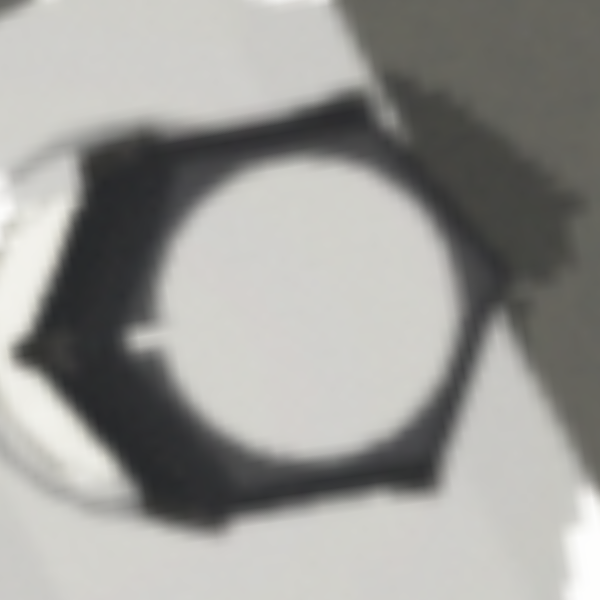

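```bash
sed -i 's/,19,1,-1)/,24,1,-1)/' h.py
python3 - <<'E'
from h import *
s=r.observe();c=r.calibration('wrist');T=R.from_quat(s['orientation']).as_matrix()
im=cv2.imread('pics/w4.png');g=cv2.cvtColor(im,cv2.COLOR_BGR2GRAY)
p0=onz(c,[284.7,204.2],110)[0]
a=rect(g,c,p0,110);m=(a>120).astype(np.uint8);m=cv2.morphologyEx(m,cv2.MORPH_OPEN,np.ones((41,41),np.uint8))
l=cv2.connectedComponents(m)[1];m=(l==l[305,312]).astype(np.uint8);k=cv2.findContours(m,0,1)[0];k=max(k,key=cv2.contourArea)
e=cv2.fitEllipse(k);print(e);p=p0+np.r_[(np.array(e[0])+.5-300)/10,0];print(p,'tool',T.T@(p-s['tool_pos']))
# scene-camera cross-check
E
```

```text
((306.51446533203125, 308.8321838378906), (306.7364501953125, 308.1748352050781), 68.51297760009766)
[519.1418098  142.28554595 110.        ] tool [151.04231416   4.53740629   0.32108321]
```

Cap centre is (519.1, 142.3): a clean circle 30.8 mm in diameter. I'm descending, gripping to centre it, then re-opening and rising to calibrate the camera against the jaw centre.

jog_arm --pt "3 0.45 0.03 0.01 8.5" --pt "7 0.45 0.03 0.01 8.5" --pt "11 0.45 0.03 0.01 8.5" --pt "15 0.45 0.03 0.01 8.5" --pt "16.4 0.45 0.03 0.01 8.5" --pt "16.4 0.45 0.03 0.01 6" --pt "16.4 0.45 0.03 0.01 5" --pt "16.4 0.45 0.03 0.01 3.5" --pt "16.4 0.45 0.03 0.01 3.5" --pt "16.4 0.45 0.03 0.01 3.5" --pt "16.4 0.45 0.03 0.01 3.5" --pt "16.4 0.45 0.03 0.01 3.5" --pt "16.4 0.45 0.03 0.01 3.5" --newtons 30

```text
t: 6.85
tool_pos: [521.2, 143.6, 99.5]
orientation: [0.06, 0.703, -0.059, 0.706]
wrist_force: [-0.1, -2.6, 7.2]
width: 0.465
```

jog_arm --pt "0 0 0 0 8.5" --pt "0 0 0 0 8.5" --pt "0 0 0 0 8.5" --pt "0 0 0 0 8.5" --pt "-4 0 0 0 8.5" --pt "-8 0 0 0 8.5" --pt "-12 0 0 0 8.5" --pt "-16 0 0 0 8.5" --pt "-16.4 0 0 0 8.5" --pt "-16.4 0 0 0 8.5" --pt "-16.4 0 0 0 8.5" --pt "-16.4 0 0 0 8.5"

```text
t: 8.05
tool_pos: [517.5, 143.3, 258.6]
orientation: [0.059, 0.706, -0.06, 0.703]
wrist_force: [-0.1, 0.4, -0.2]
width: 0.996
```

```bash
cat >> h.py <<'E'
def cap2(im,c,p0,s,T):
    g=cv2.cvtColor(im,cv2.COLOR_BGR2GRAY);p=np.array([p0[0],p0[1],110.])
    for _ in range(2):
        a=rect(g,c,p,110);m=(a>120).astype(np.uint8);m=cv2.morphologyEx(m,cv2.MORPH_OPEN,np.ones((41,41),np.uint8))
        l=cv2.connectedComponents(m)[1];m=(l==l[300,300]).astype(np.uint8);e=cv2.fitEllipse(max(cv2.findContours(m,0,1)[0],key=cv2.contourArea))
        p=p+np.r_[(np.array(e[0])+.5-300)/10,0]
    print('cap',e[1],p,'tool',T.T@(p-s['tool_pos']),'hex',hexang(rect(g,c,p,110),10,18,23));return p
E
python3 - <<'E'
from h import *
s,c,im,T=shot('wrist','w5');cap2(im,c,[519,142],s,T);print(s['width'],T.round(4))
E
```

```text
t 8.05 tcp [517.53 143.33 258.59] yaw 80.33 q6 -1.213 qv 0.0032
cap (305.58587646484375, 309.0101318359375) [519.15233154 142.69747314 110.        ] tool [ 1.48586635e+02 -1.28060374e-01  2.33384080e+00] hex (np.float32(50.193203), np.float32(0.57898045))
0.9964699795610772 [[-4.400e-03  1.680e-01  9.858e-01]
 [-8.000e-04  9.858e-01 -1.680e-01]
 [-1.000e+00 -1.500e-03 -4.200e-03]]
```

jog_arm --pt "3 -0.01 0.23 0 8.5" --pt "7 -0.01 0.23 0 8.5" --pt "11 -0.01 0.23 0 8.5" --pt "15 -0.01 0.23 0 8.5" --pt "16.1 -0.01 0.23 0 8.5" --pt "16.1 -0.01 0.23 0 6" --pt "16.1 -0.01 0.23 0 5" --pt "16.1 -0.01 0.23 0 4.3" --newtons 80

```text
t: 8.9
tool_pos: [523.3, 143.5, 102.2]
orientation: [0.06, 0.703, -0.059, 0.706]
wrist_force: [-0.3, -0.2, 0.2]
width: 0.513
```

Run:
```python
from h import *
s=r.observe();T=R.from_quat(s['orientation']).as_matrix();print(s['tool_pos'],s['width'],s['wrist_force'],T.round(4))
print('knob in tool',T.T@(np.array([519.15,142.7,110])-s['tool_pos']))
```

```text
[523.32441615 143.51593278 102.24681276] 0.5133557364998487 [-0.26961047 -0.23894061  0.1709793 ] [[ 4.400e-03  1.679e-01  9.858e-01]
 [ 8.000e-04  9.858e-01 -1.679e-01]
 [-1.000e+00  1.500e-03  4.200e-03]]
knob in tool [-7.77212028 -1.49326141 -3.94559572]
```

jog_arm --pt "0 0 0 0 3.5" --pt "0 0 0 0 3.5" --pt "0 0 0 0 3.5" --pt "0 0 0 0 3.5"

```text
t: 9.3
tool_pos: [523.3, 143.2, 102.5]
orientation: [0.06, 0.703, -0.059, 0.706]
wrist_force: [0.1, -1.7, 7.9]
width: 0.456
```

Run:
```python
from h import *
s=r.observe();T=R.from_quat(s['orientation']).as_matrix();print(s['tool_pos'],s['width'],s['wrist_force'],s['wrist_torque'],T.round(4))
print('knob in tool',T.T@(np.array([519.15,142.7,110])-s['tool_pos']))
```

```text
[523.27714612 143.22455802 102.51292735] 0.45634430012337956 [ 0.05091486 -1.72009927  7.91761801] [-0.14469195  0.06608434  0.02993454] [[ 4.700e-03  1.678e-01  9.858e-01]
 [ 5.000e-04  9.858e-01 -1.678e-01]
 [-1.000e+00  1.200e-03  4.500e-03]]
knob in tool [-7.50645955 -1.20049804 -3.946723  ]
```

The arm shows a few mm of friction hysteresis, so I'll trust measured poses. Driver gripped (opening 39 mm, knob 4 mm off pad centre). Lifting.

jog_arm --pt "-0.5 0 0 0 3.5" --pt "-1.5 0 0 0 3.5" --pt "-3 0 0 0 3.5" --pt "-5 0 0 0 3.5" --pt "-8 0 0 0 3.5" --pt "-11 0 0 0 3.5" --pt "-14 0 0 0 3.5" --pt "-14.5 0 0 0 3.5" --pt "-14.5 0 0 0 3.5" --pt "-14.5 0 0 0 3.5"

```text
t: 10.3
tool_pos: [519.8, 142.9, 243.4]
orientation: [0.059, 0.706, -0.06, 0.703]
wrist_force: [-0.4, -0.2, -3.5]
width: 0.454
```

```bash
cat >> h.py <<'E'
def goto(p,yaw):
    s=r.observe();T=R.from_quat(s['orientation']).as_matrix();y=np.degrees(np.arctan2(T[1,1],T[0,1]))
    print('t',s['t'],'tcp',s['tool_pos'].round(2),'yaw',y.round(2),'q6',s['joint_positions'][5].round(3),'w',s['width'].round(3),'F',s['wrist_force'].round(1),'M',s['wrist_torque'].round(2),'tilt',T[:2,0].round(4))
    print('need cm',(T.T@(np.array(p)-s['tool_pos'])/10).round(3),'rad',np.radians(y-yaw).round(3))
E
python3 -c "
from h import *
goto([493.3,-249.1,240],58.4)"
```

```text
Traceback (most recent call last):
  File "h.py", line 54, in goto
    print('t',s['t'],'tcp',s['tool_pos'].round(2),'yaw',y.round(2),'q6',s['joint_positions'][5].round(3),'w',s['width'].round(3),'F',s['wrist_force'].round(1),'M',s['wrist_torque'].round(2),'tilt',T[:2,0].round(4))
                                                                                                             ^^^^^^^^^^^^^^^^
AttributeError: 'float' object has no attribute 'round'
```

```bash
sed -i "s/s\['width'\].round(3)/round(s['width'],3)/" h.py; python3 -c "
from h import *
goto([493.3,-249.1,242],58.4)"
```

```text
t 10.3 tcp [519.83 142.88 243.38] yaw 80.33 q6 -1.215 w 0.454 F [-0.4 -0.2 -3.5] M [-0.04 -0.03  0.02] tilt [-0.0032 -0.0006]
need cm [  0.168 -39.087   3.969] rad 0.383
```

jog_arm --pt "0 -2 0.2 0.02 3.5" --pt "0 -6 0.6 0.06 3.5" --pt "0 -10 1 0.1 3.5" --pt "0 -14 1.4 0.14 3.5" --pt "0 -18 1.8 0.18 3.5" --pt "0 -22 2.2 0.22 3.5" --pt "0 -26 2.6 0.26 3.5" --pt "0 -30 3 0.3 3.5" --pt "0 -34 3.4 0.34 3.5" --pt "0 -37 3.8 0.37 3.5" --pt "0 -38.8 3.97 0.383 3.5" --pt "0 -39.1 3.97 0.383 3.5" --pt "0 -39.1 3.97 0.383 3.5" --pt "0 -39.1 3.97 0.383 3.5"

```text
t: 11.7
tool_pos: [494.4, -247.4, 244.2]
orientation: [0.193, 0.681, -0.192, 0.68]
wrist_force: [0.7, -0.1, -3.6]
width: 0.455
```

```bash
python3 -c "
from h import *
goto([493.3,-249.1,242],58.4)
s,c,im,T=shot('wrist','w6')
cv2.imwrite('pics/w6z.png',cv2.resize(im[120:300,190:370],None,fx=3.3,fy=3.3,interpolation=2))"
```

```text
t 11.7 tcp [ 494.41 -247.41  244.19] yaw 58.45 q6 -1.564 w 0.455 F [ 0.7 -0.1 -3.6] M [ 0.03 -0.02 -0.04] tilt [-0.0014  0.0019]
need cm [ 0.219 -0.202 -0.006] rad 0.001
t 11.7 tcp [ 494.41 -247.41  244.19] yaw 58.45 q6 -1.564 qv 0.0097
```

View pics/w6z.png

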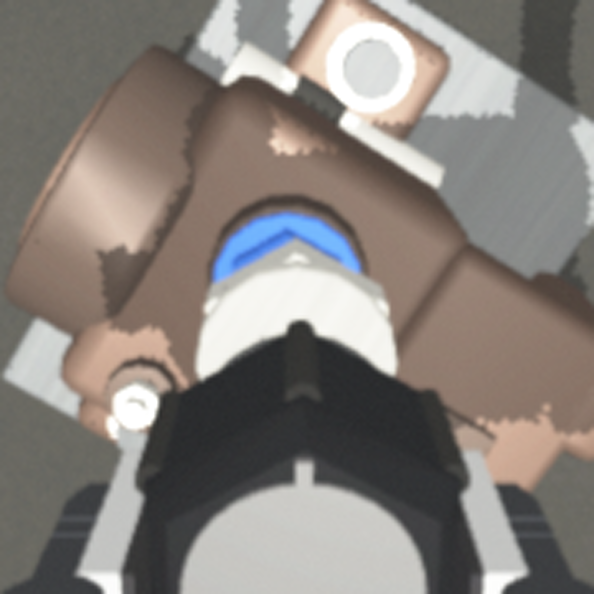

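The view shows the socket (with its notch mark) just above the plug, and the plug ~2 mm to the −y tool side, agreeing with the computed need. I'm correcting and lowering to just above the hex.

jog_arm --pt "0.5 -0.2 0 0 3.5" --pt "1 -0.2 0 0 3.5" --pt "1.5 -0.2 0 0 3.5" --pt "2 -0.2 0 0 3.5" --pt "2.4 -0.2 0 0 3.5" --pt "2.4 -0.2 0 0 3.5" --pt "2.4 -0.2 0 0 3.5"

```text
t: 12.45
tool_pos: [493.6, -250.7, 220.8]
orientation: [0.193, 0.68, -0.193, 0.68]
wrist_force: [1.1, -0.6, -4.3]
width: 0.453
```

```bash
python3 -c "
from h import *
goto([493.3,-249.1,219],58.4)"
```

```text
t 12.45 tcp [ 493.63 -250.72  220.81] yaw 58.38 q6 -1.568 w 0.453 F [ 1.1 -0.6 -4.3] M [-0.05 -0.   -0.02] tilt [-0.0002  0.0002]
need cm [ 0.181  0.12  -0.113] rad -0.0
```

jog_arm --pt "0 0.12 -0.11 0 3.5" --pt "0.1 0.12 -0.11 0 3.5" --pt "0.2 0.12 -0.11 0 3.5" --pt "0.2 0.12 -0.11 0 3.5" --pt "0.2 0.12 -0.11 0 3.5"

```text
t: 12.95
tool_pos: [493.3, -249.1, 219.0]
orientation: [0.193, 0.68, -0.193, 0.68]
wrist_force: [-0.4, 0.7, -3.9]
width: 0.456
```

```bash
python3 -c "
from h import *
goto([493.3,-249.1,216],58.4)"
```

```text
t 12.95 tcp [ 493.33 -249.11  218.96] yaw 58.39 q6 -1.565 w 0.456 F [-0.4  0.7 -3.9] M [ 0.    0.   -0.01] tilt [-0.0001  0.    ]
need cm [ 0.296 -0.001 -0.003] rad -0.0
```

jog_arm --pt "0.1 0 0 0 3.5" --pt "0.2 0 0 0 3.5" --pt "0.3 0 0 0 3.5" --pt "0.4 0 0 0 3.5" --pt "0.4 0 0 0 3.5" --pt "0.4 0 0 0 3.5"

```text
t: 13.55
tool_pos: [493.3, -249.1, 214.9]
orientation: [0.193, 0.68, -0.193, 0.68]
wrist_force: [-1.3, 0.5, -3.8]
width: 0.457
```

```bash
python3 -c "
from h import *
goto([493.3,-249.1,206],58.4)"
```

```text
t 13.55 tcp [ 493.32 -249.11  214.91] yaw 58.38 q6 -1.565 w 0.457 F [-1.3  0.5 -3.8] M [-0.   -0.02 -0.02] tilt [-0.0001  0.0001]
need cm [ 0.891  0.    -0.002] rad -0.0
```

No contact force yet and 1 mm past the nominal top. Continuing gently.

jog_arm --pt "0.1 0 0 0 3.5" --pt "0.2 0 0 0 3.5" --pt "0.3 0 0 0 3.5" --pt "0.3 0 0 0 3.5" --pt "0.3 0 0 0 3.5"

```text
t: 14.05
tool_pos: [493.3, -249.1, 211.9]
orientation: [0.193, 0.68, -0.193, 0.68]
wrist_force: [-0.7, -0.2, -2.8]
width: 0.449
```

```bash
python3 -c "
from h import *
goto([493.3,-249.1,206],58.4)"
```

```text
t 14.05 tcp [ 493.34 -249.11  211.93] yaw 58.39 q6 -1.565 w 0.449 F [-0.7 -0.2 -2.8] M [-0.01  0.06  0.02] tilt [-0.0001  0.    ]
need cm [ 0.593 -0.001 -0.004] rad -0.0
```

jog_arm --pt "0.1 0 0 0 3.5" --pt "0.2 0 0 0 3.5" --pt "0.3 0 0 0 3.5" --pt "0.4 0 0 0 3.5" --pt "0.4 0 0 0 3.5" --pt "0.4 0 0 0 3.5"

```text
t: 14.65
tool_pos: [493.3, -249.1, 207.9]
orientation: [0.193, 0.68, -0.193, 0.68]
wrist_force: [-0.3, 0.1, -3.2]
width: 0.456
```

```bash
python3 -c "
from h import *
goto([493.3,-249.1,206],58.4)"
```

```text
t 14.65 tcp [ 493.34 -249.11  207.92] yaw 58.38 q6 -1.565 w 0.456 F [-0.3  0.1 -3.2] M [ 0.02 -0.06  0.06] tilt [-0.0001  0.0001]
need cm [ 0.192 -0.002 -0.004] rad -0.0
```

jog_arm --pt "0.07 0 0 0 3.5" --pt "0.14 0 0 0 3.5" --pt "0.2 0 0 0 3.5" --pt "0.2 0 0 0 3.5"

```text
t: 15.05
tool_pos: [493.4, -249.2, 206.3]
orientation: [0.193, 0.68, -0.193, 0.68]
wrist_force: [-0.1, -0.8, -2.3]
width: 0.458
```

```bash
python3 -c "
from h import *
goto([493.3,-249.1,206],58.4)"
```

```text
t 15.05 tcp [ 493.43 -249.17  206.26] yaw 58.38 q6 -1.565 w 0.458 F [-0.1 -0.8 -2.3] M [0.04 0.04 0.01] tilt [ 0.0001 -0.0001]
need cm [ 0.026 -0.    -0.015] rad -0.0
```

jog_arm --pt "0.05 0 0 0 3.5" --pt "0.05 0 0 0 3.5" --pt "0.05 0 0 0 3.5"

```text
t: 15.35
tool_pos: [493.5, -249.3, 206.0]
orientation: [0.193, 0.68, -0.193, 0.681]
wrist_force: [-1.3, -0.1, 0.2]
width: 0.458
```

```bash
python3 -c "
from h import *
goto([493.3,-249.1,206],58.4)"
```

```text
t 15.35 tcp [ 493.51 -249.25  206.04] yaw 58.39 q6 -1.565 w 0.458 F [-1.3 -0.1  0.2] M [0.18 0.24 0.04] tilt [ 0.0004 -0.0003]
need cm [ 0.004  0.002 -0.026] rad -0.0
```

Seated: contact at TCP z 206.0, as predicted. Now I'm turning clockwise about the driver's axis (which lies 4 mm off the TCP), in small steps and watching the torque.

jog_arm --pt "0.04 -0.03 0 0.075 3.5" --pt "0.04 -0.059 -0.004 0.15 3.5" --pt "0.04 -0.059 -0.004 0.15 3.5" --pt "0.04 -0.059 -0.004 0.15 3.5"

```text
t: 15.75
tool_pos: [493.5, -250.0, 205.9]
orientation: [0.242, 0.664, -0.243, 0.665]
wrist_force: [-0.7, -0.3, 3.3]
width: 0.457
```

```bash
python3 -c "
from h import *
goto([493.3,-249.1,206],58.4)"
```

```text
t 15.75 tcp [ 493.53 -250.03  205.85] yaw 49.87 q6 -1.418 w 0.457 F [-0.7 -0.3  3.3] M [ 0.04  0.12 -0.01] tilt [ 0.0014 -0.001 ]
need cm [-0.015  0.057 -0.077] rad -0.149
```

jog_arm --pt "0 -0.03 0 0.075 3.5" --pt "0 -0.059 -0.004 0.15 3.5" --pt "0 -0.059 -0.004 0.15 3.5" --pt "0 -0.059 -0.004 0.15 3.5"

```text
t: 16.15
tool_pos: [493.1, -250.6, 205.8]
orientation: [0.291, 0.644, -0.292, 0.645]
wrist_force: [-1.4, -0.7, 4.0]
width: 0.454
```

```bash
python3 -c "
from h import *
goto([493.3,-249.1,206],58.4)"
```

```text
t 16.15 tcp [ 493.15 -250.61  205.79] yaw 41.31 q6 -1.27 w 0.454 F [-1.4 -0.7  4. ] M [-0.16  0.12  0.02] tilt [ 0.0014 -0.0014]
need cm [-0.021  0.112 -0.103] rad -0.298
```

jog_arm --pt "0 -0.03 0 0.075 3.5" --pt "0 -0.059 -0.004 0.15 3.5" --pt "0 -0.059 -0.004 0.15 3.5" --pt "0 -0.059 -0.004 0.15 3.5"

```text
t: 16.55
tool_pos: [492.7, -251.0, 205.7]
orientation: [0.339, 0.62, -0.339, 0.621]
wrist_force: [-1.5, -2.1, 4.3]
width: 0.458
```

```bash
python3 -c "
from h import *
goto([493.3,-249.1,206],58.4)"
```

```text
t 16.55 tcp [ 492.65 -251.03  205.7 ] yaw 32.74 q6 -1.121 w 0.458 F [-1.5 -2.1  4.3] M [-0.46  0.09  0.05] tilt [ 0.0014 -0.0015]
need cm [-0.031  0.159 -0.127] rad -0.448
```

```bash
cat > o.py <<'E'
from h import *
s=r.observe();T=R.from_quat(s['orientation']).as_matrix()
print('t',s['t'],'tcp',s['tool_pos'].round(2),'yaw',np.degrees(np.arctan2(T[1,1],T[0,1])).round(2),'q6',s['joint_positions'][5].round(3),'F',s['wrist_force'].round(1),'M',s['wrist_torque'].round(2),'tau6',s['tau'][5].round(3))
E
python3 o.py
```

```text
t 16.55 tcp [ 492.65 -251.03  205.7 ] yaw 32.74 q6 -1.121 F [-1.5 -2.1  4.3] M [-0.46  0.09  0.05] tau6 -0.017
```

jog_arm --pt "0 -0.03 0 0.075 3.5" --pt "0 -0.059 -0.004 0.15 3.5" --pt "0 -0.059 -0.004 0.15 3.5" --pt "0 -0.059 -0.004 0.15 3.5"

```text
t: 16.95
tool_pos: [492.1, -251.4, 205.7]
orientation: [0.384, 0.593, -0.385, 0.594]
wrist_force: [-1.1, -4.2, 5.1]
width: 0.458
```

```bash
python3 o.py
```

```text
t 16.95 tcp [ 492.11 -251.4   205.67] yaw 24.15 q6 -0.972 F [-1.1 -4.2  5.1] M [-0.7   0.1  -0.08] tau6 -0.017
```

jog_arm --pt "0 -0.03 0 0.075 3.5" --pt "0 -0.059 -0.004 0.15 3.5" --pt "0 -0.059 -0.004 0.15 3.5" --pt "0 -0.059 -0.004 0.15 3.5"

```text
t: 17.35
tool_pos: [491.5, -251.7, 205.6]
orientation: [0.427, 0.562, -0.428, 0.564]
wrist_force: [-0.5, -3.9, 4.9]
width: 0.454
```

```bash
python3 o.py
```

```text
t 17.35 tcp [ 491.5  -251.7   205.58] yaw 15.59 q6 -0.823 F [-0.5 -3.9  4.9] M [-0.79  0.11 -0.02] tau6 -0.021
```

jog_arm --pt "0 -0.03 0 0.075 3.5" --pt "0 -0.059 -0.004 0.15 3.5" --pt "0 -0.059 -0.004 0.15 3.5" --pt "0 -0.059 -0.004 0.15 3.5"

```text
t: 17.75
tool_pos: [490.9, -251.9, 205.5]
orientation: [0.468, 0.529, -0.469, 0.531]
wrist_force: [-1.3, -4.6, 5.1]
width: 0.458
```

```bash
python3 o.py
```

```text
t 17.75 tcp [ 490.86 -251.89  205.54] yaw 7.04 q6 -0.675 F [-1.3 -4.6  5.1] M [-1.01  0.06 -0.03] tau6 -0.022
```

jog_arm --pt "0 -0.03 0.07 0.075 3.5" --pt "0 -0.065 0.065 0.15 3.5" --pt "0 -0.065 0.065 0.15 3.5" --pt "0 -0.065 0.065 0.15 3.5"

```text
t: 18.15
tool_pos: [490.2, -252.3, 205.5]
orientation: [-0.507, -0.493, 0.507, -0.494]
wrist_force: [-1.2, -4.9, 4.8]
width: 0.456
```

```bash
python3 o.py
```

```text
t 18.15 tcp [ 490.21 -252.32  205.47] yaw -1.55 q6 -0.526 F [-1.2 -4.9  4.8] M [-0.87  0.05  0.01] tau6 -0.021
```

jog_arm --pt "0 -0.03 0 0.075 3.5" --pt "0 -0.065 -0.005 0.15 3.5" --pt "0 -0.065 -0.005 0.15 3.5" --pt "0 -0.065 -0.005 0.15 3.5"

```text
t: 18.55
tool_pos: [489.5, -252.4, 205.4]
orientation: [-0.542, -0.453, 0.542, -0.454]
wrist_force: [-1.8, -3.7, 5.4]
width: 0.453
```

```bash
python3 o.py
```

```text
t 18.55 tcp [ 489.5  -252.39  205.44] yaw -10.15 q6 -0.377 F [-1.8 -3.7  5.4] M [-1.05  0.19 -0.1 ] tau6 -0.023
```

jog_arm --pt "0 -0.03 0 0.075 3.5" --pt "0 -0.065 -0.005 0.15 3.5" --pt "0 -0.065 -0.005 0.15 3.5" --pt "0 -0.065 -0.005 0.15 3.5"

```text
t: 18.95
tool_pos: [488.8, -252.3, 205.4]
orientation: [-0.574, -0.411, 0.575, -0.413]
wrist_force: [-1.1, -5.1, 4.5]
width: 0.453
```

```bash
python3 o.py
```

```text
t 18.95 tcp [ 488.8  -252.28  205.37] yaw -18.71 q6 -0.228 F [-1.1 -5.1  4.5] M [-1.23  0.17 -0.03] tau6 -0.03
```

jog_arm --pt "0 -0.03 0.06 0.075 3.5" --pt "0 -0.065 0.055 0.15 3.5" --pt "0 -0.065 0.055 0.15 3.5" --pt "0 -0.065 0.055 0.15 3.5"

```text
t: 19.35
tool_pos: [488.0, -252.3, 205.3]
orientation: [-0.604, -0.367, 0.604, -0.368]
wrist_force: [-1.5, -5.1, 4.5]
width: 0.452
```

```bash
python3 o.py
```

```text
t 19.35 tcp [ 488.04 -252.29  205.32] yaw -27.32 q6 -0.079 F [-1.5 -5.1  4.5] M [-1.18  0.1  -0.04] tau6 -0.038
```

jog_arm --pt "0 -0.03 0 0.075 3.5" --pt "0 -0.065 -0.005 0.15 3.5" --pt "0 -0.065 -0.005 0.15 3.5" --pt "0 -0.065 -0.005 0.15 3.5"

```text
t: 19.75
tool_pos: [487.4, -252.1, 205.3]
orientation: [-0.63, -0.321, 0.63, -0.322]
wrist_force: [-1.3, -5.0, 5.3]
width: 0.456
```

```bash
python3 o.py
```

```text
t 19.75 tcp [ 487.37 -252.07  205.27] yaw -35.91 q6 0.071 F [-1.3 -5.   5.3] M [-1.26  0.18 -0.08] tau6 -0.034
```

jog_arm --pt "0 -0.03 0 0.075 3.5" --pt "0 -0.065 -0.005 0.15 3.5" --pt "0 -0.065 -0.005 0.15 3.5" --pt "0 -0.065 -0.005 0.15 3.5"

```text
t: 20.15
tool_pos: [486.7, -251.7, 205.2]
orientation: [-0.652, -0.273, 0.652, -0.274]
wrist_force: [-0.6, -6.4, 4.4]
width: 0.458
```

```bash
python3 o.py
```

```text
t 20.15 tcp [ 486.72 -251.71  205.2 ] yaw -44.5 q6 0.221 F [-0.6 -6.4  4.4] M [-1.31  0.24 -0.02] tau6 -0.032
```

jog_arm --pt "0 0.03 0.06 0.075 3.5" --pt "0 -0.005 0.055 0.15 3.5" --pt "0 -0.005 0.055 0.15 3.5" --pt "0 -0.005 0.055 0.15 3.5"

```text
t: 20.55
tool_pos: [486.1, -251.6, 205.2]
orientation: [-0.671, -0.224, 0.671, -0.224]
wrist_force: [-1.6, -3.9, 5.3]
width: 0.461
```

```bash
python3 o.py
```

```text
t 20.55 tcp [ 486.15 -251.61  205.17] yaw -53.1 q6 0.37 F [-1.6 -3.9  5.3] M [-1.11  0.22 -0.04] tau6 -0.033
```

jog_arm --pt "0 -0.03 0 0.075 3.5" --pt "0 -0.065 -0.005 0.15 3.5" --pt "0 -0.065 -0.005 0.15 3.5" --pt "0 -0.065 -0.005 0.15 3.5"

```text
t: 20.95
tool_pos: [485.7, -251.1, 205.2]
orientation: [-0.685, -0.173, 0.686, -0.173]
wrist_force: [-1.4, -4.0, 5.4]
width: 0.456
```

```bash
python3 o.py
```

```text
t 20.95 tcp [ 485.67 -251.09  205.16] yaw -61.69 q6 0.521 F [-1.4 -4.   5.4] M [-1.12  0.35 -0.05] tau6 -0.036
```

jog_arm --pt "0 -0.03 0 0.075 3.5" --pt "0 -0.065 -0.005 0.15 3.5" --pt "0 -0.065 -0.005 0.15 3.5" --pt "0 -0.065 -0.005 0.15 3.5"

```text
t: 21.35
tool_pos: [485.1, -250.5, 205.1]
orientation: [-0.696, -0.121, 0.697, -0.121]
wrist_force: [-3.4, -4.6, 5.8]
width: 0.452
```

```bash
python3 o.py
```

```text
t 21.35 tcp [ 485.11 -250.48  205.11] yaw -70.26 q6 0.671 F [-3.4 -4.6  5.8] M [-1.18  0.53 -0.02] tau6 0.015
```

```bash
python3 -c "
from h import *
s,c,im,T=shot('wrist','w7')
cv2.imwrite('pics/w7z.png',cv2.resize(im[120:300,190:370],None,fx=3.3,fy=3.3,interpolation=2))"
```

```text
t 21.35 tcp [ 485.11 -250.48  205.11] yaw -70.26 q6 0.671 qv 0.0023
```

View pics/w7z.png

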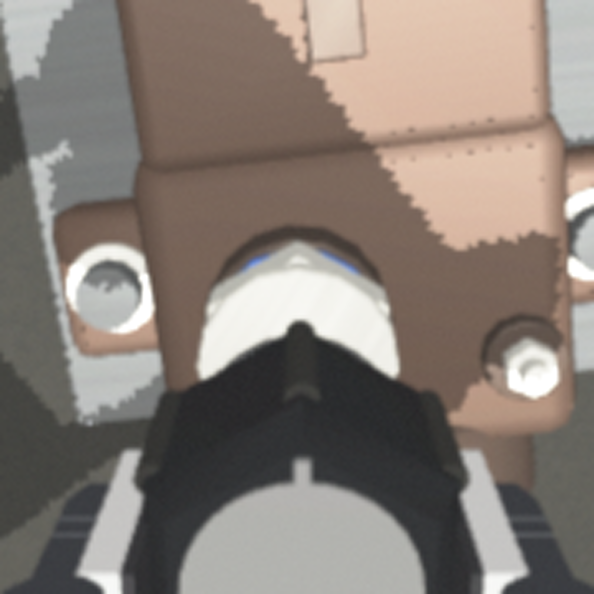

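The socket's notch is still exactly under the knob's marked corner, so there is no slip yet: the plug is turning with the driver. Continuing.

jog_arm --pt "0 0.01 0.05 0.075 3.5" --pt "0 -0.025 0.05 0.15 3.5" --pt "0 -0.025 0.05 0.15 3.5" --pt "0 -0.025 0.05 0.15 3.5"

```text
t: 21.8
tool_pos: [484.6, -250.0, 205.1]
orientation: [-0.703, -0.069, 0.704, -0.069]
wrist_force: [-2.9, -3.4, 4.9]
width: 0.459
```

```bash
python3 o.py
```

```text
t 21.8 tcp [ 484.58 -250.03  205.12] yaw -78.79 q6 0.82 F [-2.9 -3.4  4.9] M [-1.02  0.47  0.29] tau6 0.337
```

jog_arm --pt "0 -0.03 0 0.075 3.5" --pt "0 -0.065 -0.005 0.15 3.5" --pt "0 -0.065 -0.005 0.15 3.5" --pt "0 -0.065 -0.005 0.15 3.5"

```text
t: 22.2
tool_pos: [484.4, -249.3, 205.1]
orientation: [-0.706, -0.016, 0.708, -0.015]
wrist_force: [-2.7, -3.8, 7.4]
width: 0.453
```

```bash
python3 o.py
```

```text
t 22.2 tcp [ 484.37 -249.34  205.13] yaw -87.48 q6 0.972 F [-2.7 -3.8  7.4] M [-1.04  0.57 -0.1 ] tau6 -0.099
```

jog_arm --pt "0 -0.03 0 0.075 3.5" --pt "0 -0.065 -0.005 0.15 3.5" --pt "0 -0.065 -0.005 0.15 3.5" --pt "0 -0.065 -0.005 0.15 3.5"

```text
t: 22.6
tool_pos: [484.2, -248.6, 205.1]
orientation: [-0.705, 0.037, 0.707, 0.038]
wrist_force: [-2.5, -3.5, 6.6]
width: 0.457
```

```bash
python3 o.py
```

```text
t 22.6 tcp [ 484.24 -248.62  205.11] yaw -96.08 q6 1.123 F [-2.5 -3.5  6.6] M [-0.92  0.71 -0.11] tau6 -0.1
```

Torque rose to 0.3 N·m, then dropped (one click), and z stopped sinking. I'm checking the slip visually.

```bash
python3 -c "
from h import *
s,c,im,T=shot('wrist','w8')
cv2.imwrite('pics/w8z.png',cv2.resize(im[150:260,220:340],None,fx=5,fy=5,interpolation=2))"
```

```text
t 22.6 tcp [ 484.24 -248.62  205.11] yaw -96.08 q6 1.123 qv 0.0015
```

View pics/w8z.png

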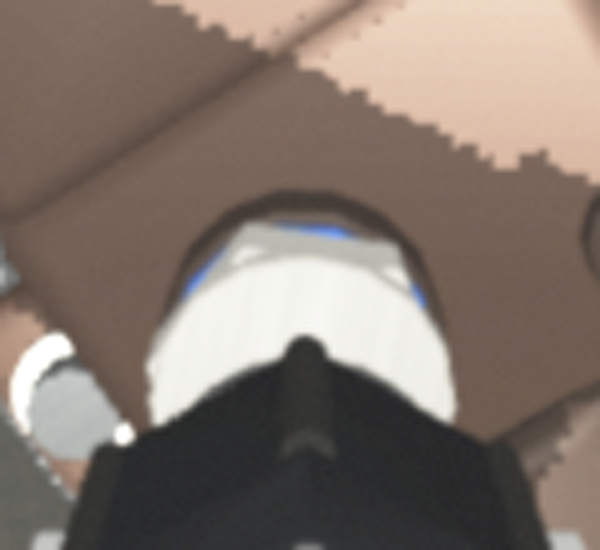

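The socket corners now sit ~25° off the knob's marked corner: one click of slip, within 11–55°. Lifting off.

jog_arm --pt "-0.1 0 0 0 3.5" --pt "-0.3 0 0 0 3.5" --pt "-0.6 0 0 0 3.5" --pt "-1 0 0 0 3.5" --pt "-1.5 0 0 0 3.5" --pt "-2.2 0 0 0 3.5" --pt "-3 0 0 0 3.5" --pt "-3.8 0 0 0 3.5" --pt "-4 0 0 0 3.5" --pt "-4 0 0 0 3.5"

```text
t: 23.65
tool_pos: [485.6, -248.9, 246.0]
orientation: [0.707, -0.039, -0.705, -0.039]
wrist_force: [0.1, -0.0, -3.9]
width: 0.459
```

```bash
python3 o.py; python3 -c "
from h import *
goto([523.3,143.2,244],80.34)
im=r.grab_frame('top');cv2.imwrite('pics/top2.png',im)
a=cv2.resize(im[190:320,180:300],None,fx=3,fy=3,interpolation=3);b=cv2.resize(im[190:320,400:520],None,fx=3,fy=3,interpolation=3)
cv2.imwrite('pics/c2.png',np.hstack([a,b]))"
```

```text
t 23.65 tcp [ 485.61 -248.85  246.03] yaw -96.3 q6 1.127 F [ 0.1 -0.  -3.9] M [-0.01  0.04  0.01] tau6 -0.002
t 23.65 tcp [ 485.61 -248.85  246.03] yaw -96.3 q6 1.127 w 0.459 F [ 0.1 -0.  -3.9] M [-0.01  0.04  0.01] tilt [ 0.0015 -0.0005]
need cm [  0.19  -39.382   0.555] rad -3.083
```

View pics/c2.png

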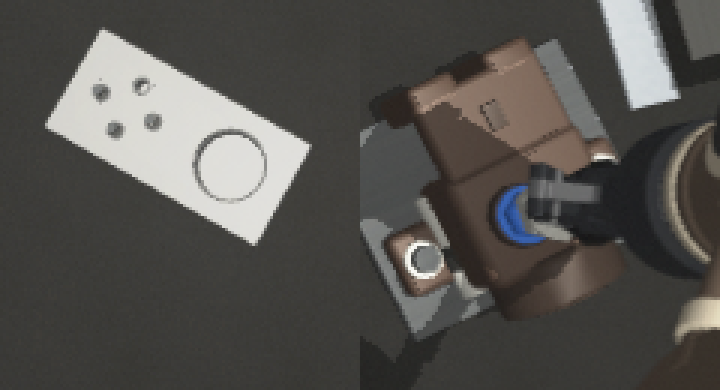

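Plug stays put, driver is clear, and the empty hole is visible at crop (230,165). I'm computing the hole's offset from the knob's original position in the same (top) camera.

Run:
```python
from h import *
c=r.calibration('top')
i0,i2=[cv2.cvtColor(cv2.imread(f'pics/{n}.png'),6) for n in('top0','top2')]
# cap, start
a=rect(i0,c,onz(c,[253.3,242.7],110)[0],110);p0=onz(c,[253.3,242.7],110)[0]
m=cv2.morphologyEx((a>120).astype(np.uint8),2,np.ones((41,41),np.uint8));l=cv2.connectedComponents(m)[1];m=(l==l[300,300]).astype(np.uint8)
e=cv2.fitEllipse(max(cv2.findContours(m,0,1)[0],key=cv2.contourArea));cap0=p0+np.r_[(np.array(e[0])+.5-300)/10,0];print('cap',e[1],cap0)
p1=onz(c,[256.3,244.8],35)[0];a=rect(i2,c,p1,35,h=40)
k=cv2.adaptiveThreshold(cv2.GaussianBlur(a,(0,0),4),1,cv2.ADAPTIVE_THRESH_MEAN_C,cv2.THRESH_BINARY_INV,151,8)
yy,xx=np.nonzero(k);rr=np.hypot(xx-400,yy-400)/10;s=(rr>19)&(rr<29);q=np.c_[xx,yy][s].astype(np.float32)
h=cv2.convexHull(q);(cc,rad)=cv2.minEnclosingCircle(h);print('n',len(q),'circ',cc,rad/10,'ell',cv2.fitEllipse(h))
print('hole',p1+np.r_[(np.array(cc)-400)/10,0],'p1',p1)
```

```text
cap (307.9820251464844, 310.466064453125) [518.06259078 143.65237084 110.        ]
n 65644 circ (399.76849365234375, 401.2215576171875) 26.915505981445314 ell ((400.7136535644531, 401.273681640625), (529.1104736328125, 533.4375), 3.101235866546631)
hole [517.74425278 142.43569336  35.        ] p1 [517.76740342 142.3135376   35.        ]
```

jog_arm --pt "0 -1 0 -0.1 3.5" --pt "0 -3 0 -0.24 3.5" --pt "0 -5 0.1 -0.38 3.5" --pt "0 -7 0.1 -0.52 3.5" --pt "0 -9 0.1 -0.66 3.5" --pt "0 -11 0.2 -0.8 3.5" --pt "0 -13 0.2 -0.94 3.5" --pt "0 -15 0.2 -1.08 3.5" --pt "0 -17 0.2 -1.22 3.5" --pt "0 -19 0.3 -1.36 3.5" --pt "0 -21 0.3 -1.5 3.5" --pt "0 -23 0.3 -1.64 3.5" --pt "0 -25 0.4 -1.78 3.5" --pt "0 -27 0.4 -1.92 3.5" --pt "0 -29 0.4 -2.06 3.5" --pt "0 -31 0.4 -2.2 3.5" --pt "0 -33 0.5 -2.34 3.5" --pt "0 -35 0.5 -2.48 3.5" --pt "0 -37 0.5 -2.62 3.5" --pt "0 -38.5 0.57 -2.76 3.5"

```text
t: 25.7
tool_pos: [521.6, 135.6, 244.7]
orientation: [0.17, 0.687, -0.17, 0.686]
wrist_force: [0.5, -0.1, -3.7]
width: 0.459
```

```bash
python3 -c "
from h import *
goto([523.0,141.8,200],80.34)"
```

```text
t 25.7 tcp [521.61 135.63 244.72] yaw 62.18 q6 -0.912 w 0.459 F [ 0.5 -0.1 -3.7] M [-0.   -0.08  0.01] tilt [-0.0006  0.0004]
need cm [ 4.472  0.611 -0.161] rad -0.317
```

jog_arm --pt "0 0.2 -0.05 -0.1 3.5" --pt "0 0.4 -0.1 -0.22 3.5" --pt "0.5 0.6 -0.16 -0.317 3.5" --pt "1.5 0.6 -0.16 -0.317 3.5" --pt "2.5 0.6 -0.16 -0.317 3.5" --pt "3.5 0.6 -0.16 -0.317 3.5" --pt "4.4 0.6 -0.16 -0.317 3.5" --pt "4.4 0.6 -0.16 -0.317 3.5" --pt "4.4 0.6 -0.16 -0.317 3.5" --pt "4.4 0.6 -0.16 -0.317 3.5"

```text
t: 26.7
tool_pos: [523.8, 140.5, 201.6]
orientation: [0.062, 0.704, -0.062, 0.705]
wrist_force: [0.2, -0.5, -3.9]
width: 0.457
```

```bash
python3 -c "
from h import *
goto([523.0,141.8,135],80.34)"
```

```text
t 26.7 tcp [523.77 140.53 201.56] yaw 79.97 q6 -1.214 w 0.457 F [ 0.2 -0.5 -3.9] M [-0.02  0.03  0.01] tilt [0.0011 0.0002]
need cm [ 6.655  0.109 -0.105] rad -0.006
```

jog_arm --pt "1 0.11 -0.1 0 3.5" --pt "2.2 0.11 -0.1 0 3.5" --pt "3.4 0.11 -0.1 0 3.5" --pt "4.6 0.11 -0.1 0 3.5" --pt "5.6 0.11 -0.1 0 3.5" --pt "6.3 0.11 -0.1 0 3.5" --pt "6.6 0.11 -0.1 0 3.5" --pt "6.6 0.11 -0.1 0 3.5" --pt "6.6 0.11 -0.1 0 3.5" --pt "6.6 0.11 -0.1 0 3.5"

```text
t: 27.7
tool_pos: [523.1, 141.9, 135.8]
orientation: [0.062, 0.704, -0.062, 0.705]
wrist_force: [-0.3, -0.4, -3.3]
width: 0.456
```

```bash
python3 -c "
from h import *
goto([523.0,141.8,103],80.34)"
```

```text
t 27.7 tcp [523.1  141.86 135.77] yaw 79.98 q6 -1.212 w 0.456 F [-0.3 -0.4 -3.3] M [-0.04  0.02 -0.04] tilt [0.0015 0.0003]
need cm [ 3.277 -0.009 -0.014] rad -0.006
```

jog_arm --pt "0.2 0 -0.01 0 3.5" --pt "0.4 0 -0.01 0 3.5" --pt "0.6 0 -0.01 0 3.5" --pt "0.8 0 -0.01 0 3.5" --pt "1 0 -0.01 0 3.5" --pt "1.2 0 -0.01 0 3.5" --pt "1.2 0 -0.01 0 3.5"

```text
t: 28.4
tool_pos: [522.0, 141.7, 122.6]
orientation: [0.062, 0.705, -0.062, 0.704]
wrist_force: [-0.4, -0.4, -3.3]
width: 0.456
```

```bash
python3 o.py
```

```text
t 28.4 tcp [522.   141.71 122.61] yaw 79.98 q6 -1.211 F [-0.4 -0.4 -3.3] M [-0.02  0.01  0.03] tau6 0.0
```

jog_arm --pt "0.3 0 0.05 0 3.5" --pt "0.6 0 0.05 0 3.5" --pt "0.9 0 0.05 0 3.5" --pt "1.2 0 0.05 0 3.5" --pt "1.5 0 0.05 0 3.5" --pt "1.7 0 0.05 0 3.5" --pt "1.7 0 0.05 0 3.5" --pt "1.7 0 0.05 0 3.5"

```text
t: 29.2
tool_pos: [522.8, 141.7, 106.0]
orientation: [0.062, 0.704, -0.062, 0.704]
wrist_force: [-0.2, -0.7, -3.3]
width: 0.454
```

```bash
python3 o.py
```

```text
t 29.2 tcp [522.85 141.66 106.04] yaw 79.98 q6 -1.212 F [-0.2 -0.7 -3.3] M [ 0.07 -0.01  0.01] tau6 -0.0
```

jog_arm --pt "0.1 0 0 0 3.5" --pt "0.2 0 0 0 3.5" --pt "0.3 0 0 0 3.5" --pt "0.36 0 0 0 3.5" --pt "0.36 0 0 0 3.5"

```text
t: 29.7
tool_pos: [523.0, 141.6, 102.7]
orientation: [0.062, 0.704, -0.062, 0.704]
wrist_force: [0.6, 0.2, -2.1]
width: 0.456
```

```bash
python3 o.py
```

```text
t 29.7 tcp [522.95 141.65 102.7 ] yaw 79.99 q6 -1.212 F [ 0.6  0.2 -2.1] M [-0.02  0.1  -0.03] tau6 0.006
```

On the floor of the hole (load coming off at z 102.7). Releasing and backing up.

jog_arm --pt "0 0 0 0 4.5" --pt "0 0 0 0 5.5" --pt "0 0 0 0 8.5" --pt "0 0 0 0 8.5" --pt "0 0 0 0 8.5" --pt "0 0 0 0 8.5" --pt "-2 0 0 0 8.5" --pt "-5 0 0 0 8.5" --pt "-9 0 0 0 8.5" --pt "-13 0 0 0 8.5" --pt "-16 0 0 0 8.5" --pt "-16 0 0 0 8.5" --pt "-16 0 0 0 8.5" --pt "-16 0 0 0 8.5"

```text
t: 31.1
tool_pos: [521.7, 141.4, 260.9]
orientation: [0.061, 0.705, -0.062, 0.703]
wrist_force: [-0.2, 0.4, -1.1]
width: 0.999
```

Run:
```python
from h import *
s,c,im,T=shot('wrist','w9');cap2(im,c,[518.5,141],s,T);print(s['wrist_force'],s['width'])
g=cv2.cvtColor(im,6)
ct=r.calibration('top');it=r.grab_frame('top');sc=r.grab_frame('scene');cv2.imwrite('pics/top3.png',it)
a=cv2.resize(im[130:280,200:350],None,fx=2.6,fy=2.6,interpolation=3);b=cv2.resize(sc[150:230,260:370],None,fx=3.5,fy=390/80,interpolation=3)
cv2.imwrite('pics/fin.png',np.hstack([a,b]))
```

```text
t 31.1 tcp [521.73 141.44 260.9 ] yaw 79.98 q6 -1.212 qv 0.0151
cap (306.368896484375, 308.73883056640625) [518.32184753 141.03514099 110.        ] tool [150.91438634  -0.83616715  -2.86418215] hex (np.float32(50.47094), np.float32(0.54261637))
[-0.2111201   0.3607425  -1.14238195] 0.9990374188077438
```

Run:
```python
from h import *
a,b=[cv2.GaussianBlur(cv2.imread(f'pics/{n}.png'),(0,0),1).astype(int) for n in('top0','top3')]
for n,(u,v,w) in dict(can=(120,160,35),wrench=(222,142,45),pad=(320,155,30),spring=(316,204,24),piston=(322,246,18),bolt=(333,298,12)).items():
    s=np.s_[v-w//2:v+w//2,u-w:u+w];A=a[s].astype(np.uint8);B=b[s].astype(np.uint8)
    d,resp=cv2.phaseCorrelate(cv2.cvtColor(A,6).astype(np.float32),cv2.cvtColor(B,6).astype(np.float32));print(n,np.round(d,2),round(resp,2),abs(a[s]-b[s]).mean().round(1))
r.hand_in()
```

```text
can [ 0.   -0.02] 1.0 0.2
wrench [0.01 0.51] 0.88 0.3
pad [0.06 0.08] 0.92 0.2
spring [-0.02  0.02] 0.95 0.3
piston [ 0.01 -0.07] 1.01 0.2
bolt [-0.02 -0.15] 0.93 0.6
the job is handed in; nothing more can be done
```

I tightened the plug and put the driver back in its hole, then handed the job in at about 31 s of the 72 s allowed. No verdict came back.

- **Tightening:** The socket seated on the flange at the predicted height, with pressing forces of only a few newtons. After about 2.3 rad of clockwise turning the plug stopped sinking. The last reading before the click was 0.29 N·m, and it then dropped to about −0.1 N·m. In the wrist image the socket was about 25° off the knob's mark, which is one click.
- **Putting the driver back:** I set it down until the hole's floor took its weight, released it and raised the arm clear. Its cap measured the same size at the same assumed height as at the start. It stands about 1.5 mm from where it first stood, with the gripper well above it.
- **Other objects:** Comparing top views from before and after, none of the piston, spring, pad, bolt, wrench or can shifted by more than about 0.5 px (roughly 1 mm).

**Not confirmed:**
- My last close-up of the driver could not be viewed because the picture limit was reached, so its final pose rests on the cap measurement alone.
- The plug being within 0.08 mm of home is inferred from the torque rise and the sinking stopping; I did not measure it.
- The wrist torque never clearly showed the expected 0.1 N·m while the plug was turning.
- The slightly negative torque after the click is unexplained. It could mean a small loosening pull on the plug before I lifted off.

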